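# Open the sander's dust gate fully and start the sander

### The job

With closed fingertips, push the orange dust-gate lever past its half-open click all the way to the fully open stop; then press the green start button right in and let it come out again. Only push: do not grip the lever or pick anything up. Leave the blue gate shut, the red stop button alone, and the things lying around where they are.

Things in the scene. Friction and masses are not known exactly. Their poses are not given: they have to be found in the camera images.
- orange_gate: The sander's dust gate: grey steel casing fixed to the bench, 100 mm (local x) x 220 mm (local y), 40 mm tall, origin at the middle of its underside. Two rails along its long sides, 50 mm high; a sliding steel shutter plate with its orange paddle lever. Apart from the paddle nothing on it is higher than 56 mm. When shut the paddle stands at local y = -30 mm, fully open at +50 mm.
- orange_lever (a joint): travel of the orange gate lever in m along its casing's local +y: 0 shut (red marks), 0.040 half open (yellow marks), 0.080 fully open, hard stop (green marks). Spring detents hold it at all three; leaving one takes a push of up to about 10 N, then the spring carries the lever on to within 3 mm of the next, where it stays. Starts within 6 mm of shut.
- orange_paddle (a point): centre of the top face of the orange upright paddle, 105 mm above the bench; travels with the lever. Paddle: 34 mm along local x, 12 mm along y, from 45 to 105 mm above the bench. Local +y is the opening direction, z up. When shut, the flat shutter plate (top at 46 mm) runs 71 mm behind the paddle (-y).
- blue_gate: Another machine's dust gate: grey steel casing fixed to the bench, 100 mm (local x) x 220 mm (local y), 40 mm tall, origin at the middle of its underside. Two rails along its long sides, 50 mm high; a sliding steel shutter plate with its blue paddle lever. Apart from the paddle nothing on it is higher than 56 mm. When shut the paddle stands at local y = -30 mm, fully open at +50 mm.
- blue_lever (a joint): travel of the blue gate lever in m along its casing's local +y: 0 shut (red marks), 0.040 half open (yellow marks), 0.080 fully open, hard stop (green marks). Spring detents hold it at all three; leaving one takes a push of up to about 10 N, then the spring carries the lever on to within 3 mm of the next, where it stays. Starts within 6 mm of shut.
- blue_paddle (a point): centre of the top face of the blue upright paddle, 105 mm above the bench; travels with the lever. Paddle: 34 mm along local x, 12 mm along y, from 45 to 105 mm above the bench. Local +y is the opening direction, z up. When shut, the flat shutter plate (top at 46 mm) runs 71 mm behind the paddle (-y).
- start_top (a point): centre of the top face of the green start button, radius 14 mm, on a yellow switch box (80 x 130 mm, 40 mm tall, fixed to the bench). Pressed straight down.
- start (a joint): travel of the green button in m: 0 out, 0.006 fully in (about 5 N); springs back when released.
- stop_top (a point): centre of the top face of the red stop button, same make, on the same box, 66 mm beside the green one.
- stop (a joint): travel of the red button in m: 0 out, 0.006 fully in.
- cup: bystander: turned pale-wood cup blank, 54 mm wide, 60 mm tall, loose; origin at the middle of its underside
- tile: bystander: square pine tile 75 x 75 x 12 mm, loose; origin at the middle of its underside
- tin: bystander: round tin with pale metal lid and orange label, 80 mm wide, 75 mm tall, loose; origin at the middle of its underside
- jar: bystander: amber jar with white cap, 60 mm wide, 90 mm tall, loose; origin at the middle of its underside
- sanding_block: bystander: cork sanding block 100 x 60 x 34 mm, grey underside, loose; origin at the middle of its underside
- ring: bystander: wooden ring lying flat, 76 mm outside, 22 mm tall, loose; origin at the middle of its underside
- brush: bystander: brush with a wooden handle lying flat, loose, lying along its local x

How it is judged (in metres and radians):
On the way, in this order (a step that is already met when the one before it is completed fails the run):
1. the orange gate lever is at its fully open stop (value of joint orange_lever above 0.075 m), for 0.2 s.
2. the green start button is pressed in (value of joint start above 0.0042 m), for 0.05 s.
At the end, for the whole second after the job is handed in: The orange lever rests within 5 mm of its fully open stop, the green button has been pressed (over 4.2 of 6 mm) after that and is out again, the red button is out, the blue lever is within 12 mm of shut, and every loose thing is within 20 mm of where it was (value of joint orange_lever above 0.075 m and velocity of joint orange_lever below 0.005 m/s and value of joint each of start, stop below 0.002 m and value of joint blue_lever below 0.012 m and distance of each of cup, tile, tin, jar, sanding_block, ring, brush from where it was at the start of the episode below 0.02 m); the robot touches nothing.
It fails at once if the start button is pressed while the orange gate is not fully open (value of joint start above 0.003 m and value of joint orange_lever below 0.075 m).
It fails at once if the red stop button is pressed (value of joint stop above 0.003 m).
It fails at once if the blue gate is moved open (value of joint blue_lever above 0.015 m).
It fails at once if a lever paddle is gripped between the fingers ((y of the grasp point in the frame of orange_paddle between -0.006 and 0.006 m and x of the grasp point in the frame of orange_paddle between -0.03 and 0.03 m and z of the grasp point in the frame of orange_paddle below 0.002 m) or (y of the grasp point in the frame of blue_paddle between -0.006 and 0.006 m and x of the grasp point in the frame of blue_paddle between -0.03 and 0.03 m and z of the grasp point in the frame of blue_paddle below 0.002 m)).
It fails at once if a loose thing is shifted by more than 20 mm, or lifted (distance of any of cup, tile, tin, jar, sanding_block, ring, brush from where it was at the start of the episode above 0.02 m).
It also fails if it takes over 46 s, if anything falls off the work surface, if the arm or the gripper's body presses on something with over 40 N, if the wrist force passes 120 N, or if a joint passes its speed limit or range.

### The arm

A 6-joint arm with a two-finger parallel gripper is mounted at the origin on the work surface. World frame = base frame: x ahead of the robot, y to its left, z up, the work surface at z = 0. Lengths are in mm, angles in rad, forces in N, time in s.
With the tool pointing down it reaches from about 350 to 775 mm from the base axis. Payload 5.5 kg.
Tool frame: the origin (TCP) lies midway between the tips of the shut fingers; the grasp point (between the pads) lies 19 mm behind it; z points along the fingers, x is the direction in which the jaws open and shut, and the axes are right-handed (so a half turn about z gives the same grasp; the last joint's range is limited). The gripper opens to 85 mm and grips with 20 to 120 N. Pads are 22 mm wide; open, the fingers measure 114 mm over their backs; the gripper's body (76 mm by 85 mm) begins 54 mm behind the grasp point. The pads swing forward as they close: fully open they stand 13 mm farther back than shut.
Start: joints at [1.029, 0.313, 0.046, 1.304, 0, 1.431], TCP at [224.897, 529.238, 231.323] pointing down, gripper open.
Joint ranges: [-2.76, 2.76], [-0.86, 1.69], [-1.03, 1.26], [-2.2, 2.34], [-1.47, 1.5], [-3.14, 3.14]. Speed limits (rad/s): [2.57, 2.57, 3.14, 3.14, 3.14, 3.14].

### API

Orientations are given as a rotation vector (axis times angle).
In Python, from cell import manip, viewer, job gives the robot as it stands.
- The arm moves only by the shell command python3 -m crank 'ROWS' [OPENING] [FORCE]. ROWS is text: rows parted by semicolons, each of 6 numbers parted by spaces: the shift along the tool's x, y, z in units of 30 mm (1.0 is 30 mm), then the turn, a rotation vector about the tool's x, y, z in rad. In form: x y z ax ay az; .... A call has 1 to 20 rows; each row shifts and turns the commanded pose from where the row before left it, along the tool's axes as they then stand; what a row does not reach is not made up. A row lasts 1/10 s, in which the tool goes at most 50 mm and 8.59 degrees, less where a joint would pass 70% of its speed; a pose out of reach is approached as far as the arm can. A call is refused whole if a number of a shift passes 1 or a number of a turn 0.15, either way. A call with a gripper value outside its range is refused whole. OPENING is the finger opening in mm, from 0 to 85.4, set as the call begins (- or left out, the last holds). The fingers move at their own pace and stop on an object; FORCE is the grip in N (left out, the last holds). Time passes only in rows, so rows that do not move let the fingers close. It gives the time, the measured TCP pose, the force and the opening at its end, in the units of the state.
- manip.state(): the state, without advancing time (a new reading comes with each control period).
- viewer.get_image(name): name is "scene" or "top" or "wrist"; returns a dict with "color" (384x512x3 uint8, blue, green, red), "z_map" (384x512 float32, mm along the optical axis (not along the pixel's ray), 0 where there is no reading), "K" (3x3 intrinsics, pixels), "position" and "orientation" of the camera in the world; the wrist camera has in their place "tool_from_camera" (4x4, takes a point from camera to tool coordinates, whose origin is the TCP and whose axes are the tool frame's). Camera axes: x right, y up, looking along -z (the intrinsics and any distortion apply to the point x, -y, -z); pixel columns grow to the right and rows downward; lengths in mm; the calibration is good to about 2 mm. A picture is of the moment at which its call begins: read the wrist's pose just before it.
- job.close_job(): hands the job in, once; it reports no verdict.
The state is a dict: "t": time; "joint_pos": joint angles; "qvel": joint speeds; "joint_torque": joint torques, N m; "position": TCP position; "tcp_rot": TCP orientation; "force": force on the tool from outside, world axes, zero at the start; "ft_torque": the same for the moment, N m; "grip_width": finger opening in mm.
Only numpy, scipy, OpenCV 4.12 (cv2) and the standard library are available. Lean on these libraries where they do the work, as an engineer would, in place of code of your own. Each camera call takes 0.05 s, during which the arm holds its last target. There are 200 camera calls.

## Working session

There is one attempt and no reset: what is moved stays moved. The work goes in short steps, Python scripts to look and compute and a shell command to move; the robot and the scene stay as the last step left them, time stands still between calls to the robot, and variables do not carry over. Pictures are saved under pics/ and viewed, about 8 in all and at most 12, crops included, and the job is handed in when it is done.

```bash
mkdir -p pics; ls
cat > h.py <<'E'
import numpy as np, cv2
from scipy.spatial.transform import Rotation as R
from cell import manip, viewer, job
def rot(o):
    o=np.array(o,float)
    return o if o.shape==(3,3) else (R.from_rotvec(o).as_matrix() if o.size==3 else R.from_quat(o).as_matrix())
def grab(n):
    s=manip.state(); im=viewer.get_image(n)
    if n=="wrist":
        T=np.eye(4);T[:3,:3]=rot(s["tcp_rot"]);T[:3,3]=s["position"];T=T@np.array(im["tool_from_camera"])
    else:
        T=np.eye(4);T[:3,:3]=rot(im["orientation"]);T[:3,3]=im["position"]
    np.savez(f"{n}.npz",T=T,K=im["K"],z=im["z_map"],c=im["color"]); return im
def px(n,u,v,z=None,h=None):
    d=np.load(f"{n}.npz");K=d["K"];T=d["T"]
    r=np.array([(u-K[0,2])/K[0,0],-(v-K[1,2])/K[1,1],-1.])
    if h is not None:
        w=T[:3,:3]@r; return T[:3,3]+w*(h-T[2,3])/w[2]
    if z is None:
        p=d["z"][int(v)-1:int(v)+2,int(u)-1:int(u)+2]; z=np.median(p[p>0]) if (p>0).any() else np.nan
    return T[:3,:3]@(r*z)+T[:3,3]
E
python3 - <<'E'
from h import *
s=manip.state(); print(s)
a=[]
for n in("scene","top"):
    im=grab(n); print(n,im["K"],im["position"],im["orientation"],[k for k in im]); a.append(im["color"])
cv2.imwrite("pics/top1.png",cv2.resize(a[1],(800,600),interpolation=cv2.INTER_CUBIC))
cv2.imwrite("pics/scene1.png",cv2.resize(a[0],(800,600),interpolation=cv2.INTER_CUBIC))
E
```

```text
pics
{'t': 0.0, 'joint_pos': array([1.02943324e+00, 3.14013344e-01, 4.49645630e-02, 1.30360303e+00,
       3.17411924e-05, 1.43119380e+00]), 'qvel': array([ 0.00017975, -0.00134927,  0.00087603,  0.00039213, -0.00020825,
       -0.00067069]), 'joint_torque': array([-1.37242871e-03, -4.80631614e+01,  2.98529309e+01,  1.92072429e-02,
       -3.18693956e-04,  7.85745698e-06]), 'position': array([224.57932776, 528.76605397, 230.39561972]), 'tcp_rot': array([ 2.61937683,  1.73309708, -0.00265165]), 'force': array([0.35720064, 0.30581135, 0.56877637]), 'ft_torque': array([-0.01714095, -0.02753646,  0.01602825]), 'grip_width': 85.26491921833909}
scene [[371.22155283   0.         262.62350818]
 [  0.         371.22155283 191.72045831]
 [  0.           0.           1.        ]] [1427.31823109 -488.7834152   767.10944743] [0.88138333 0.4867656  0.97860687] ['color', 'z_map', 'K', 'position', 'orientation']
top [[469.47538156   0.         252.56329707]
 [  0.         469.47538156 198.95772573]
 [  0.           0.           1.        ]] [ 459.07126097   10.46078838 1463.48627842] [ 0.08456342 -0.088965   -1.55376142] ['color', 'z_map', 'K', 'position', 'orientation']
```

View pics/top1.png

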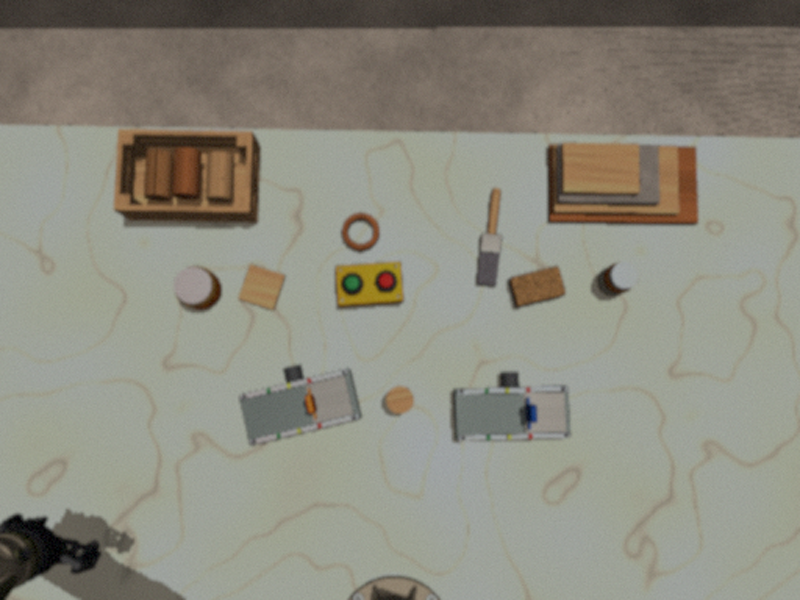

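View pics/scene1.png

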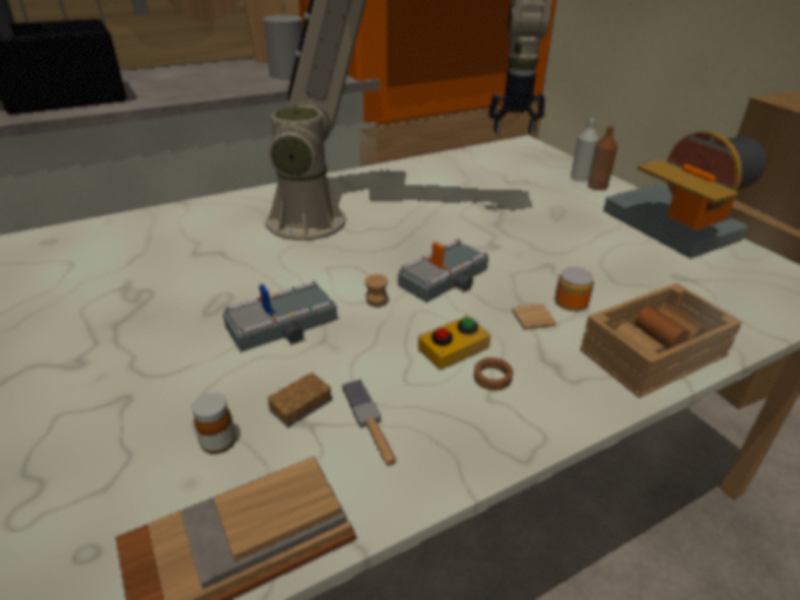

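The top view shows the orange gate around (300,407), with its paddle at (310,404) and green marks toward the left (+y). The blue gate is at (510,413), the green button at (352,284) and the red one at (386,281). The cup sits behind the orange gate at (398,400). The scene view agrees.

Run:
```python
from h import *
k=512/800
for nm,p in dict(paddle=(310,404),bpaddle=(531,413),green=(352,284),red=(386,281),cup=(398,400),c1=(240,402),c2=(352,370),c3=(361,415),c4=(250,444),boxc=(369,288)).items():
    print("top",nm,px("top",p[0]*k,p[1]*k).round(0), px("top",p[0]*k,p[1]*k,h=50).round(0))
for nm,p in dict(paddle=(438,245),green=(467,323),red=(442,335),cup=(376,279)).items():
    print("scene",nm,px("scene",p[0]*k,p[1]*k).round(0))
for n in("top","scene"):
    d=np.load(n+".npz");hsv=cv2.cvtColor(d["c"],cv2.COLOR_BGR2HSV)
    for nm,lo,hi,cc in(("orange",(5,150,110),(18,255,255),(310,404) if n=="top" else (438,252)),("green",(50,100,40),(85,255,255),(352,284) if n=="top" else(467,324))):
        m=cv2.inRange(hsv,lo,hi);v,u=np.nonzero(m);s=np.hypot(u-cc[0]*k,v-cc[1]*k)<14
        P=np.array([px(n,a,b) for a,b in zip(u[s],v[s])]); print(n,nm,len(P),np.nanmedian(P,0).round(1),np.nanmax(P,0).round(1),np.nanmin(P,0).round(1), u[s].mean()/k,v[s].mean()/k)
        t=P[P[:,2]>np.nanmax(P[:,2])-12];print(t.mean(0).round(1),len(t))
```

```text
top paddle [436. 161. 104.] [435. 167.  50.]
top bpaddle [ 425. -246.  101.] [ 424. -256.   50.]
top green [666.  91.  62.] [668.  91.  50.]
top red [673.  25.  61.] [674.  25.  50.]
top cup [445.  -1.  60.] [445.  -1.  50.]
top c1 [436. 310.   3.] [436. 300.  50.]
top c2 [502.  91.  -0.] [501.  88.  50.]
top c3 [414.  71.   2.] [415.  69.  50.]
top c4 [356. 282.  34.] [358. 278.  50.]
top boxc [662.  59.  39.] [660.  58.  50.]
scene paddle [442. 164. 103.]
scene green [680.  87.  62.]
scene red [688.  22.  61.]
scene cup [443.   1.  58.]
top orange 43 [437.1 162.2 103.3] [454.3 171.2 106. ] [418.8 155.8  44.2] 309.1206395348837 403.56104651162786
[437.5 162.7 103.1] 40
top green 79 [668.4  91.8  60.6] [684.6 107.3  64.7] [656.6  79.7  51.8] 351.10759493670884 282.35759493670884
[669.6  92.9  60. ] 77
scene orange 57 [447.5 161.3  90.9] [459.7 168.1 107.2] [418.7 154.9  55.2] 437.4725877192983 251.89144736842107
[443.9 161.1 100.8] 22
scene green 40 [678.7  86.7  61.2] [685.5  99.1  65.2] [668.8  78.   54.6] 466.6015625 323.0078125
[678.1  87.4  60.6] 40
```

```bash
python3 -m crank '0 0 0 0 0 0.148;0 0 0 0 0 0.148;0 0 0 0 0 0.148;0 0 0 0 0 0.148;0 0 0 0 0 0.148;0 0 0 0 0 0.148;0.2 0.95 0 0 0 0;0.2 0.95 0 0 0 0;0.2 0.95 0 0 0 0;0.2 0.95 0 0 0 0;0.2 0.95 0 0 0 0;0.2 0.95 0 0 0 0;0.2 0.95 0 0 0 0;0.2 0.95 0 0 0 0;0.2 0.95 0 0 0 0;0.2 0.95 0 0 0 0;0.2 0.95 0 0 0 0;0.2 0.95 0 0 0 0;0.2 0.95 0 0 0 0' 0 20
python3 - <<'E'
from h import *
im=grab("wrist"); s=manip.state(); print(s["position"],s["tcp_rot"],s["grip_width"],im["tool_from_camera"])
cv2.imwrite("pics/w1.png",cv2.resize(im["color"],(800,600),interpolation=cv2.INTER_CUBIC))
E
```

```text
t: 2.0
position: [402.7, 193.7, 231.0]
tcp_rot: [3.111, 0.44, -0.001]
force: [-0.2, -0.4, 0.2]
grip_width: 0.1
[404.644107   191.0291827  230.94896806] [3.10871966e+00 4.35386871e-01 7.91020779e-04] 0.23980318142893928 [[ 9.99999135e-01  1.31521313e-03 -3.03502815e-05 -1.17752382e+00]
 [ 1.24940109e-03 -9.56678623e-01 -2.91143353e-01 -7.40970028e+01]
 [-4.11951027e-04  2.91143063e-01 -9.56679438e-01 -1.42838142e+02]
 [ 0.00000000e+00  0.00000000e+00  0.00000000e+00  1.00000000e+00]]
```

View pics/w1.png

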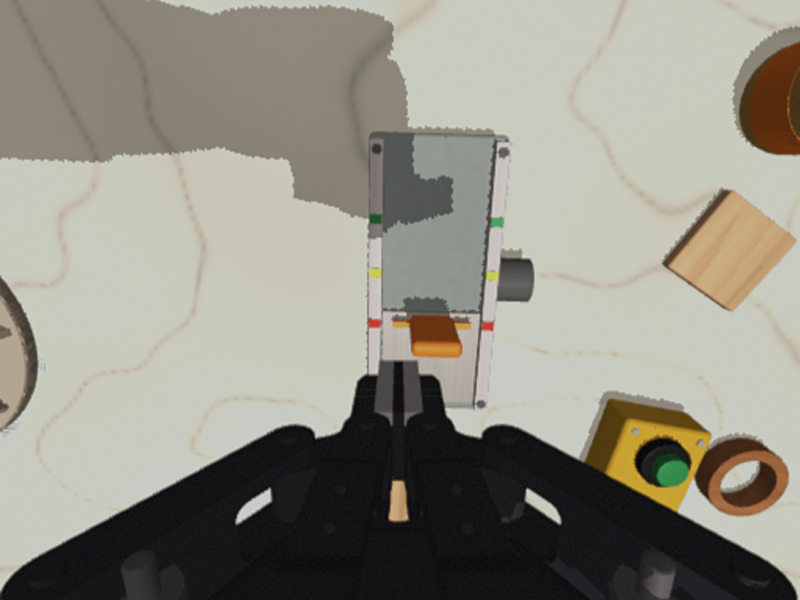

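The wrist view shows the orange paddle's top face at about (437,350), and the gate nearly aligned with the image. The rail-end screws are at (376,149), (504,153) and (481,404), and the green button is at (670,470).

Run:
```python
from h import *
k=512/800
for nm,p,h in(("padL",(413,350),105),("padR",(461,350),105),("padback",(437,356),105),("padfront",(437,345),105),("s1",(376,149),50),("s2",(504,153),50),("s3",(481,404),50),("redL",(374,323),50),("redR",(488,326),50),("grnL",(376,219),50),("grnR",(497,223),50),("green",(670,470),60)):
    print(nm,px("wrist",p[0]*k,p[1]*k).round(1),px("wrist",p[0]*k,p[1]*k,h=h).round(1))
s=manip.state();print(s["position"])
d=np.load("wrist.npz");hsv=cv2.cvtColor(d["c"],cv2.COLOR_BGR2HSV)
for nm,lo,hi,c in(("orange",(4,150,90),(18,255,255),(437,340)),("green",(50,100,60),(85,255,255),(670,470))):
    v,u=np.nonzero(cv2.inRange(hsv,lo,hi));q=np.hypot(u-c[0]*k,v-c[1]*k)<25
    P=np.array([px("wrist",a,b) for a,b in zip(u[q],v[q])]);zt=np.nanpercentile(P[:,2],95);t=P[P[:,2]>zt-5]
    print(nm,zt,t.mean(0).round(1),t.min(0).round(1),t.max(0).round(1))
```

```text
padL [422.8 156.  104. ] [422.6 156.4 105. ]
padR [453.8 164.  102.1] [453.  165.1 105. ]
padback [439.  156.8 105.3] [439.1 156.6 105. ]
padfront [436.9 163.9 104.4] [436.7 164.1 105. ]
s1 [363.5 271.6  52.3] [363.4 271.6  50. ]
s2 [449.  293.4  52.7] [449.6 293.6  50. ]
s3 [498.  104.6  52. ] [498.8 103.6  50. ]
redL [395.4 148.3  51.8] [395.5 147.6  50. ]
redR [481.1 170.1  51.3] [481.5 169.8  50. ]
grnL [376.  225.4  51.1] [376.  225.3  50. ]
grnR [460.8 246.9  51.8] [461.3 246.8  50. ]
green [665.9  94.7  62.5] [668.2  93.4  60. ]
[404.644107   191.0291827  230.94896806]
orange 105.35072216979952 [437.  162.2 104.2] [421.2 153.5 100.4] [452.9 169.4 106.3]
green 62.84528313340792 [668.2  93.3  62.2] [656.6  78.7  59.2] [681.2 106.3  63.2]
```

```bash
python3 -m crank '0.28 0.92 0 0 0 0.025;0.28 0.92 0 0 0 0;0.28 0.92 0 0 0 0;0 0 0.9 0 0 0;0 0 0.9 0 0 0;0 0 0.9 0 0 0;0 0 0.9 0 0 0;0 0 0.9 0 0 0;0 0 0.9 0 0 0;0 0 0 0 0 0;0 0 0 0 0 0;0 0 0 0 0 0'
python3 - <<'E'
from h import *
im=grab("wrist"); s=manip.state(); print(s["position"],s["tcp_rot"],s["force"])
cv2.imwrite("pics/w2.png",cv2.resize(im["color"],(800,600),interpolation=cv2.INTER_CUBIC))
E
```

```text
t: 3.25
position: [449.6, 121.8, 70.6]
tcp_rot: [-3.116, -0.401, -0.003]
force: [-0.4, -0.0, 0.2]
grip_width: 0.3
[449.81235577 121.75836145  70.803412  ] [-3.11586704 -0.40109443 -0.00423245] [ 1.11648767 -0.43850223  0.70185215]
```

View pics/w2.png

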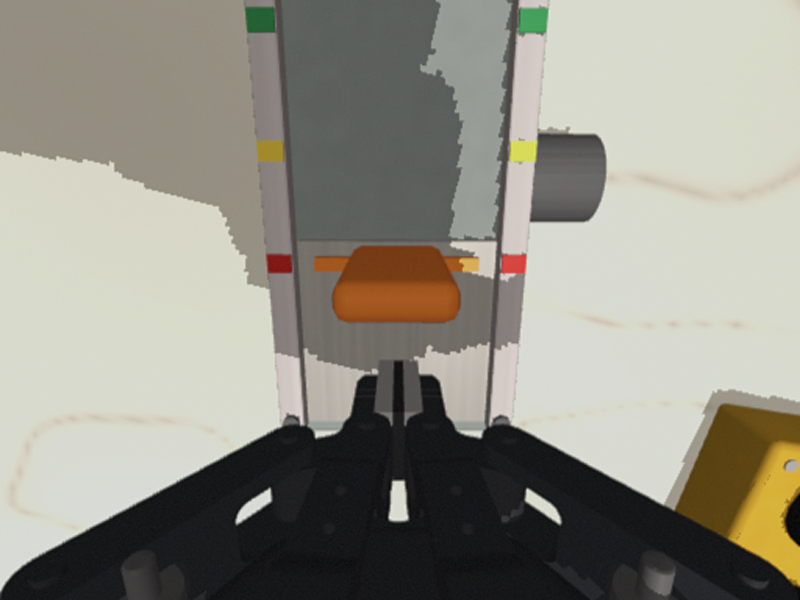

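The paddle is centred on the fingers (397 against 398), with clear space between them. Next is a slow push along -tool y.

```bash
python3 -m crank '0 -0.4 0 0 0 0;0 -0.2 0 0 0 0;0 -0.15 0 0 0 0;0 -0.15 0 0 0 0;0 -0.15 0 0 0 0;0 -0.15 0 0 0 0;0 -0.15 0 0 0 0;0 -0.15 0 0 0 0;0 -0.15 0 0 0 0;0 -0.15 0 0 0 0;0 -0.15 0 0 0 0;0 -0.15 0 0 0 0;0 -0.15 0 0 0 0;0 -0.15 0 0 0 0;0 -0.15 0 0 0 0'
python3 -m crank '0 -0.15 0 0 0 0;0 -0.15 0 0 0 0;0 -0.1 0 0 0 0;0 -0.1 0 0 0 0;0 0 0 0 0 0'
```

```text
t: 4.8
position: [432.6, 183.6, 70.1]
tcp_rot: [3.089, 0.384, 0.005]
force: [9.2, -50.9, 8.0]
grip_width: -0.1
t: 5.3
position: [428.0, 201.2, 70.0]
tcp_rot: [3.097, 0.388, 0.004]
force: [6.5, -31.1, 6.2]
grip_width: -0.2
```

The force (51 N, then 31 N) is well above the stated 10 N, so I'm checking before pushing further.

Run:
```python
from h import *
im=grab("wrist"); s=manip.state(); print(s["position"],s["tcp_rot"],s["force"],s["ft_torque"])
sc=grab("scene")
k=512/800
cv2.imwrite("pics/w3.png",cv2.resize(im["color"],(800,600),interpolation=cv2.INTER_CUBIC))
c=sc["color"][110:210,220:360];cv2.imwrite("pics/s3.png",cv2.resize(c,(800,571),interpolation=cv2.INTER_CUBIC))
```

```text
[427.69070424 202.36260507  70.01232986] [3.09969662 0.38916517 0.00394407] [  4.81430144 -27.07917035   5.46052559] [-4.80272793 -0.88181149  0.03254675]
```

View pics/w3.png

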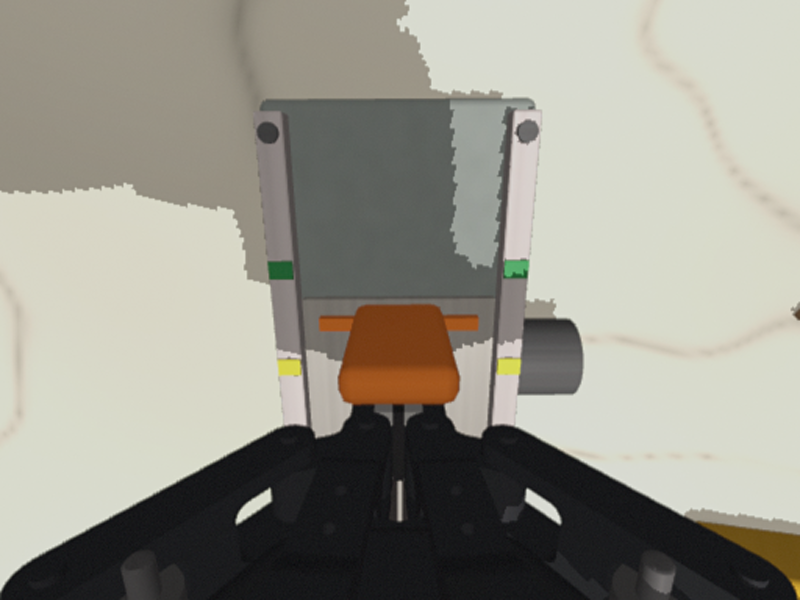

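View pics/s3.png

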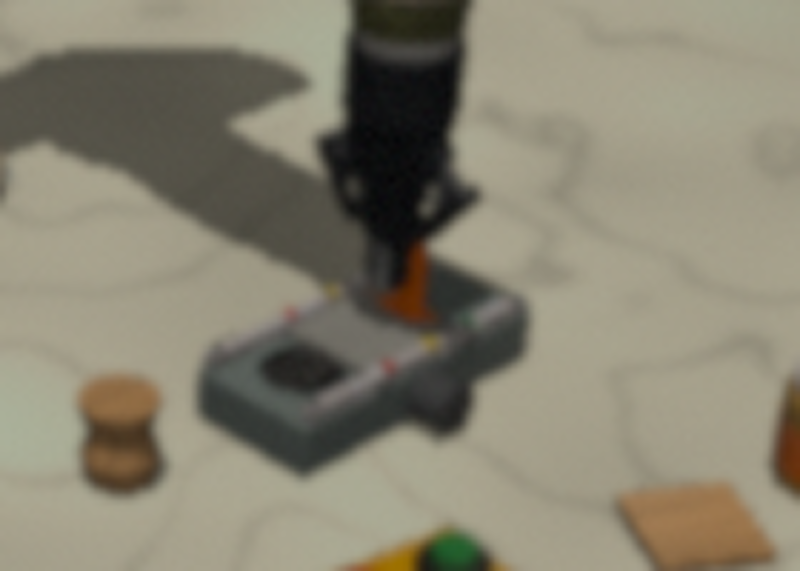

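The lever pointer (row 323) sits between the yellow marks (367) and green marks (269), so the travel is about 58 mm. The force drops as motion slows, which looks like damping, so I'll carry on slowly.

```bash
python3 -m crank '0 -0.08 0 0 0 0;0 -0.08 0 0 0 0;0 -0.08 0 0 0 0;0 -0.08 0 0 0 0;0 -0.08 0 0 0 0;0 0 0 0 0 0;0 0 0 0 0 0'
python3 -m crank '0 -0.05 0 0 0 0;0 -0.05 0 0 0 0;0 0 0 0 0 0;0 0 0 0 0 0;0 0 0 0 0 0'
```

```text
t: 6.1
position: [423.5, 218.8, 69.9]
tcp_rot: [3.109, 0.396, 0.003]
force: [2.5, -12.0, 3.6]
grip_width: 0.2
t: 6.6
position: [423.0, 220.8, 70.0]
tcp_rot: [3.107, 0.396, 0.003]
force: [3.5, -17.7, 4.4]
grip_width: -0.0
```

```bash
python3 -m crank '0 0 0 0 0 0;0 0.2 0 0 0 0;0 0.3 0 0 0 0;0 0.3 0 0 0 0;0 0 0 0 0 0;0 0 0 0 0 0'
python3 - <<'E'
from h import *
im=grab("wrist"); s=manip.state(); print(s["position"],s["tcp_rot"],s["force"])
cv2.imwrite("pics/w4.png",cv2.resize(im["color"],(800,600),interpolation=cv2.INTER_CUBIC))
E
```

```text
t: 7.2
position: [427.6, 201.3, 69.3]
tcp_rot: [-3.116, -0.4, 0.0]
force: [-0.3, 0.5, 0.4]
grip_width: -0.2
[427.59669469 201.42732534  69.26822613] [-3.11561359e+00 -4.00610237e-01  9.28480483e-05] [-0.65648194 -0.03701506 -0.61679321]
```

View pics/w4.png

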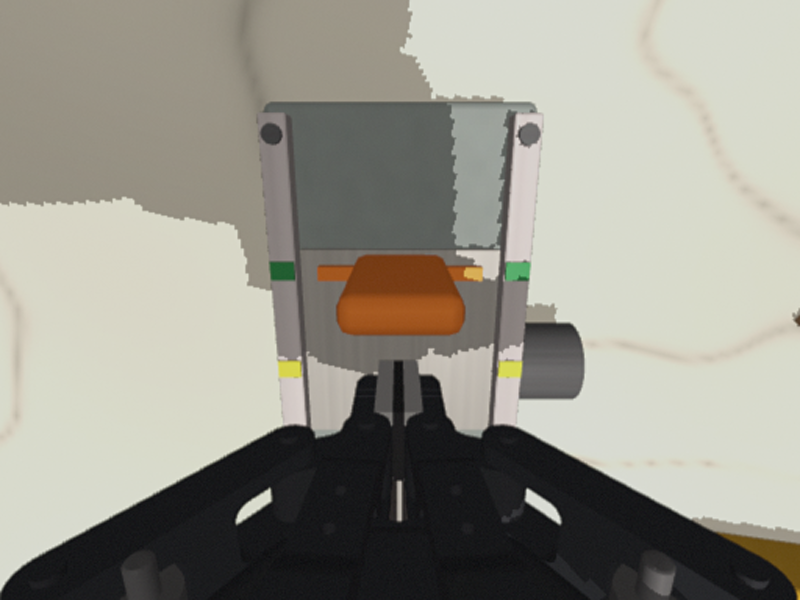

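The pointer (row 273) now lines up with the green marks (270) with the fingers clear, so the lever has stayed at the stop. Next I rise and move above the green button.

```bash
python3 -m crank '0 0 -0.9 0 0 0;0 0 -0.9 0 0 0;0 0 -0.9 0 0 0;0 0 -0.9 0 0 0;0.85 0.69 0 0 0 0;0.85 0.69 0 0 0 0;0.85 0.69 0 0 0 0;0.85 0.69 0 0 0 0;0.85 0.69 0 0 0 0;0.85 0.69 0 0 0 0;0.85 0.69 0 0 0 0;0.85 0.69 0 0 0 0;0 0 0 0 0 0;0 0 0 0 0 0;0 0 0 0 0 0'
python3 - <<'E'
from h import *
im=grab("wrist"); s=manip.state(); print(s["position"],s["tcp_rot"],s["force"])
cv2.imwrite("pics/w5.png",cv2.resize(im["color"],(800,600),interpolation=cv2.INTER_CUBIC))
d=np.load("wrist.npz");hsv=cv2.cvtColor(d["c"],cv2.COLOR_BGR2HSV)
for nm,lo,hi in(("green",(50,100,40),(85,255,255)),):
    n,l,st,ce=cv2.connectedComponentsWithStats(cv2.inRange(hsv,lo,hi))
    i=1+np.argmax(st[1:,4]); v,u=np.nonzero(l==i)
    P=np.array([px("wrist",a,b) for a,b in zip(u,v)]);t=P[P[:,2]>np.nanpercentile(P[:,2],90)-3]
    print(st[i],t.mean(0),t.min(0),t.max(0))
E
```

```text
t: 8.75
position: [666.0, 93.5, 177.1]
tcp_rot: [-3.115, -0.402, 0.002]
force: [-0.0, 0.0, 0.5]
grip_width: 0.1
[665.91042831  93.63696035 177.38008551] [-3.11533632e+00 -4.02474917e-01  1.06291566e-03] [0.81590869 0.32312985 0.29351576]
[246 175  28  29 660] [669.61199573  93.15440663  61.95438205] [656.63790328  79.31257236  59.54441607] [683.1569727  105.84763386  62.85678794]
```

View pics/w5.png

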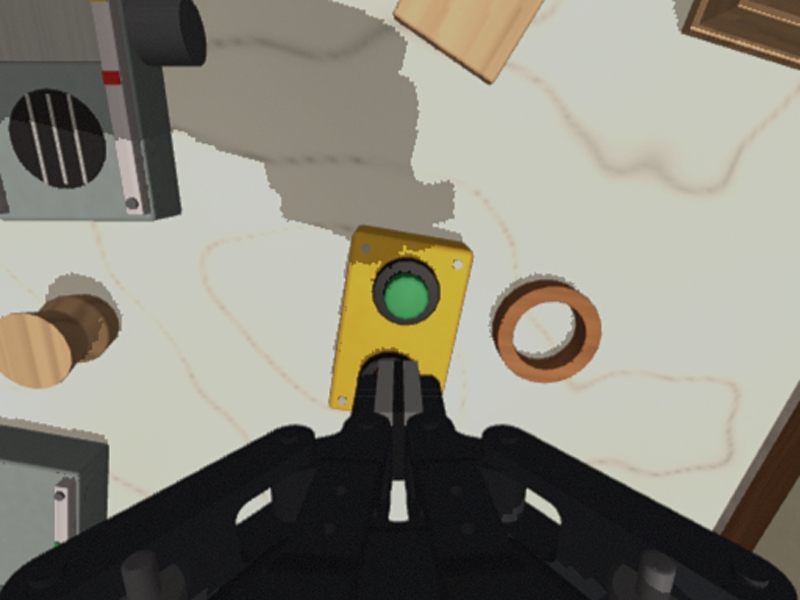

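The green button is at (406,297), fully visible; the red one is hidden below the fingertips in the picture, 66 mm away. Measured green top is (669.6, 93.2, 62), so I shift slightly and descend.

```bash
python3 -m crank '0.12 0.05 0.6 0 0 0;0 0 0.9 0 0 0;0 0 0.9 0 0 0;0 0 0.7 0 0 0;0 0 0.4 0 0 0;0 0 0 0 0 0;0 0 0 0 0 0'
python3 -m crank '0 0 0.1 0 0 0;0 0 0.1 0 0 0;0 0 0 0 0 0'
```

```text
t: 9.5
position: [671.0, 92.7, 73.4]
tcp_rot: [3.116, 0.402, 0.002]
force: [0.9, -0.3, -0.1]
grip_width: 0.2
t: 9.8
position: [671.0, 92.3, 66.6]
tcp_rot: [-3.116, -0.401, -0.001]
force: [0.4, 0.9, 0.1]
grip_width: -0.0
```

```bash
for r in 1 2 3; do :; done; python3 -m crank '0 0 0.1 0 0 0;0 0 0.1 0 0 0;0 0 0 0 0 0'
python3 -m crank '0 0 0.1 0 0 0;0 0 0 0 0 0'
```

```text
t: 10.1
position: [671.1, 92.3, 60.3]
tcp_rot: [-3.116, -0.401, -0.001]
force: [0.8, -1.1, 3.2]
grip_width: -0.0
t: 10.3
position: [671.1, 92.3, 57.4]
tcp_rot: [3.116, 0.401, 0.001]
force: [0.1, -0.0, 3.9]
grip_width: -0.0
```

```bash
python3 -m crank '0 0 0.07 0 0 0;0 0 0 0 0 0'
python3 -m crank '0 0 0.07 0 0 0;0 0 0 0 0 0;0 0 0 0 0 0'
```

```text
t: 10.5
position: [671.2, 92.3, 56.1]
tcp_rot: [3.116, 0.401, 0.002]
force: [-0.2, -1.5, 7.2]
grip_width: -0.0
t: 10.8
position: [671.3, 92.3, 55.9]
tcp_rot: [3.115, 0.401, 0.004]
force: [-5.3, -1.1, 15.4]
grip_width: 0.3
```

The force climbed to 15 N with no further motion at z = 56, which is 6 mm below the top, so the button is fully in. I release it and check both controls.

```bash
python3 -m crank '0 0 -0.2 0 0 0;0 0 -0.5 0 0 0;0 0 -0.9 0 0 0;0 0 -0.9 0 0 0;0 0 -0.9 0 0 0;0 0 -0.9 0 0 0;0 0.9 0 0 0 0;0 0.9 0 0 0 0;0 0.9 0 0 0 0;0 0.9 0 0 0 0;0 0.9 0 0 0 0;0 0 0 0 0 0;0 0 0 0 0 0;0 0 0 0 0 0'
python3 - <<'E'
from h import *
s=manip.state(); print(s["position"],s["force"],s["t"])
old=np.load("top.npz")["c"].copy()
t=grab("top");k=512/800
c=np.vstack([old[160:295,120:390],t["color"][160:295,120:390]]);cv2.imwrite("pics/t6.png",cv2.resize(c,(600,600),interpolation=cv2.INTER_CUBIC))
im=grab("wrist");cv2.imwrite("pics/w6.png",cv2.resize(im["color"],(800,600),interpolation=cv2.INTER_CUBIC))
d=np.load("wrist.npz");hsv=cv2.cvtColor(d["c"],cv2.COLOR_BGR2HSV)
for nm,lo,hi in(("green",(50,100,40),(85,255,255)),("red",(0,170,60),(4,255,255))):
    n,l,st,ce=cv2.connectedComponentsWithStats(cv2.inRange(hsv,lo,hi))
    i=1+np.argmax(st[1:,4]); v,u=np.nonzero(l==i)
    P=np.array([px("wrist",a,b) for a,b in zip(u,v)]);t=P[P[:,2]>np.nanpercentile(P[:,2],90)-3]
    print(nm,st[i],t.mean(0))
E
```

```text
t: 12.2
position: [704.5, -37.4, 181.6]
tcp_rot: [-3.115, -0.402, 0.002]
force: [-1.0, -0.2, 0.2]
grip_width: -0.2
[704.5118061  -37.42488073 181.60224674] [-1.01897243 -0.21636974  0.1734446 ] 12.2
green [239  13  33  39 991] [670.248916    92.01604249  61.87951854]
red [228  97  30  32 737] [675.78850257  26.85767355  61.92516406]
```

View pics/t6.png

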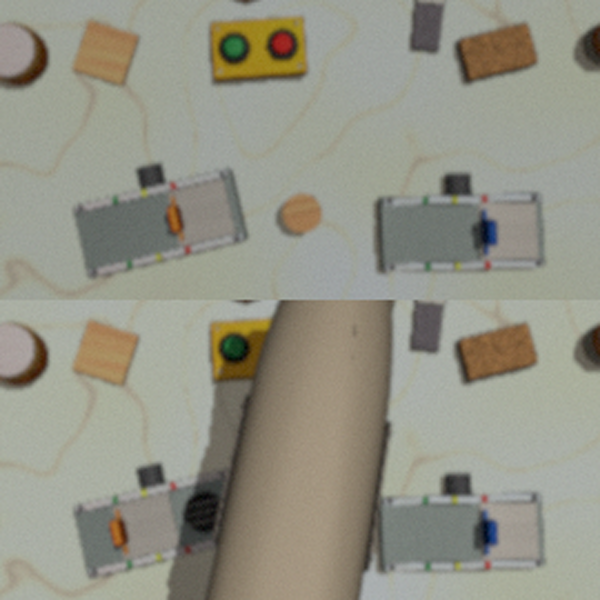

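View pics/w6.png

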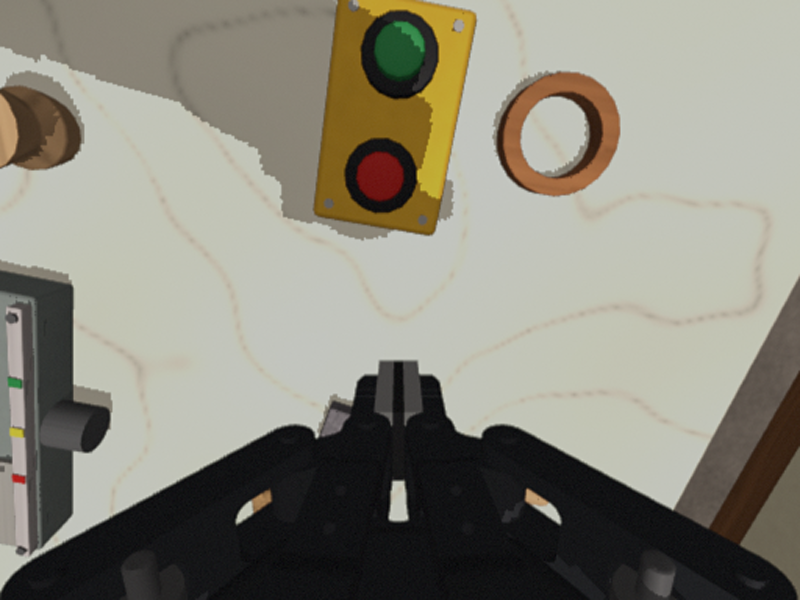

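The before/after top view shows the orange paddle moved from (176,217) to (118,532), level with the green marks, and the blue paddle unmoved. The wrist view shows green (400,50) and red (380,175) both out, at 61.9 mm. Everything in view is in place and the arm is clear, so I'm handing in.

```bash
python3 -c "
from cell import job; print(job.close_job())"
```

```text
the job is handed in; nothing more can be done
None
```

I pushed the orange lever with closed fingertips past its half-open click to the fully open stop. I then pressed the green button until it bottomed out, let it spring back, and handed the job in at about 12.3 s.

**Lever:** After I backed off, its pointer sat on the green marks to within about 1 mm. It was still level with them in the last top view.

**Buttons:** The green top went down about 6 mm, with the force rising to 15 N at the bottom. Afterwards both green and red tops measured 61.9 mm, so both are out.

**Blue gate and loose things:** The blue paddle, the tile and the sanding block looked unmoved in the top-view comparison, and so did the visible parts of the tin, jar and brush. The cup and ring showed only in the wrist view, standing normally. I judged the loose things by eye rather than measuring them.

**Disagreements:**
- The push briefly read about 51 N, well above the stated 10 N. It fell as I slowed, so I took it for damping, and it stayed under the 120 N wrist limit.
- The scene camera placed the green button about 10 mm away from where the top and wrist views did. I used the top and wrist values.

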